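# Move a culture dish on its carrier plate from the warmer to the empty stand

### The job

A bare-metal carrier plate with a culture dish on it lies in the track of the dish warmer, where its sides cannot be gripped: push it along the track, past the warmer's right-hand end as the robot sees it, until it sticks out over that edge far enough to be gripped by its sides. Then grip the overhanging end, carry the plate level with the dish riding on it, and set it down, without dropping it, centred on the block of the empty stand and in line with it, dish still on the plate. Do not touch the dish itself, and leave the other stand's plate and dish, the amber jar and the beaker where they are.

Things in the scene. Friction and masses are not known exactly. Their poses are not given: they have to be found in the camera images.
- carrier: the plate to move: plain aluminium, 60 mm wide (x), 160 mm long (y), 8 mm thick, about 0.2 kg; origin at the centre of its underside, y along its length, z up. It starts in the warmer's track, its long axis along the track, its -y end nearest the warmer's -y end
- dish: closed round culture dish standing loose on the carrier, 60 mm across, 16 mm high, about 35 g, clear plastic with a pale filling; origin at the centre of its underside, z up. It stands on the centre line of the carrier, 12 to 28 mm from the carrier's middle towards its +y end
- warmer: fixed low white box, dark deck, 150 (x) by 280 mm (y); origin: footprint centre at table height, z up. A track runs along y, open at both ends (y = -140, +140 mm): floor 50 mm above the table, 64 mm wide, between steel rails 18 mm wide with tops at 57 mm (1 mm below the plate's top). The plate goes out over the -y end, on the right as the robot sees it; nothing is below that edge but the table
- stand: the empty stand, fixed: a grey foot plate 110 by 110 mm, 8 mm thick, with a white block on it 40 mm wide (x) and 80 mm long (y), whose flat top is 46 mm above the table; origin at the centre of the foot at table height, y along the block's length, z up
- stand_full: the other stand, the same in every way, but it already carries a plate and dish; origin and axes alike. The two stands stand side by side, about 170 mm apart, and either one may be the nearer to the robot
- carrier_full: a like carrier plate that lies on the other stand; leave it alone; origin and axes as for carrier
- dish_full: a like dish on that plate; leave it alone; origin as for dish
- bottle: amber glass jar with a blue cap, 70 mm across, 120 mm high, standing beyond the warmer; leave it alone; origin at the centre of its base
- beaker: glass beaker with a seedling, 68 mm across, 80 mm high (leaves to about 150 mm), standing beyond the stands; leave it alone; origin at the centre of its base
Mind the look-alikes: they are no part of the job. Leave any purple look-alike of the stand alone.

How it is judged:
By the outcome, as a careful person would: the job done as asked, in the order asked, and still so for the second after the job is handed in, with the robot touching nothing.
It also fails if it takes over 58 s, if anything falls off the work surface, if the arm or the gripper's body presses on something with over 40 N, if the wrist force passes 120 N, or if a joint passes its speed limit or range.

### The arm

A 6-joint arm with a two-finger parallel gripper is mounted at the origin on the work surface. World frame = base frame: x ahead of the robot, y to its left, z up, the work surface at z = 0. Lengths are in m, angles in rad, forces in N, time in s.
With the tool pointing down it reaches from about 0.3 to 0.775 m from the base axis. Payload 14.6 kg.
Tool frame: the origin (TCP) lies midway between the tips of the shut fingers; the grasp point (between the pads) lies 19 mm behind it (grasp_offset is the distance from the TCP to the grasp point, in m); z points along the fingers, y is the line along which they close (so a half turn about z gives the same grasp; the last joint's range is limited). The gripper opens to 94 mm and grips with 3 to 60 N. Pads are 16 mm wide; open, the fingers measure 119 mm over their backs; the gripper's body (75 mm by 177 mm) begins 78 mm behind the grasp point.
Start: joints at [-1.28, 0.3, 1.521, -0, 1.321, -0.067], TCP at [0.193, -0.515, 0.168] pointing down, gripper open.
Joint ranges: [-3.03, 3.03], [-0.79, 2.21], [0.23, 2.52], [-1.04, 4.18], [0, 3.07], [-2.55, 2.55]. Speed limits (rad/s): [2.22, 2.22, 2.57, 3.14, 3.14, 3.14].

### API

Orientations are given as [roll, pitch, yaw] about the fixed x, y, z axes, in that order (R = Rz(yaw) Ry(pitch) Rx(roll)).
In Python, from station import * gives the robot as it stands. The module is installed in compiled form; this text tells all that it offers.
- The arm moves only by the tool send_rows, never from a script. Its argument "rows" is a list of rows, each an object of numbers: "dx", "dy", "dz": the shift along the tool's x, y, z in mm; "roll": the turn about the tool's z in degrees; "jaw": the closure, from -1 (fully open) to 1 (shut). In form: [{"dx": .., "dy": .., "dz": .., "roll": .., "jaw": ..}, ...]. A call has 1 to 12 rows; each row shifts and turns the commanded pose from where the row before left it, along the tool's axes as they then stand; what a row does not reach is not made up. A row lasts 1/12 s, in which the tool goes at most 41.7 mm and 7.16 degrees, less where a joint would pass 70% of its speed; a pose out of reach is approached as far as the arm can. A call is refused whole if a number of a shift passes 41.7 or a number of a turn 7.16, either way. A call with a gripper value outside its range is refused whole. The fingers move at their own pace and stop on an object; "force" is the grip in N (left out, the last holds). Time passes only in rows, so rows that do not move let the fingers close. It gives the time, the measured TCP pose, the force, the opening and the grip force at its end, in the units of the state.
- get_obs(): the state, without advancing time (a new reading comes with each control period).
- camera(name): name is "scene" or "top" or "wrist"; returns a dict with "frame" (400x640x3 uint8, red, green, blue), "z_map" (400x640 float32, m along the optical axis (not along the pixel's ray), 0 where there is no reading), "camera_matrix" (3x3 intrinsics, pixels), "rvec" (rotation vector, rad) and "tvec" (3), from world to camera coordinates, as OpenCV has them. Camera axes: x right, y down, z forward; pixel columns grow to the right and rows downward; lengths in m; the calibration is good to about 2 mm. A picture is of the moment at which its call begins.
- hand_in(): hands the job in; it is judged then, once.
The state is a dict: "time_s": time; "qpos": joint angles; "joint_vel": joint speeds; "tau": joint torques, N m; "ee_pos": TCP position; "eef_rot": TCP orientation; "force": force on the tool from outside, world axes, zero at the start; "moment": the same for the moment, N m; "grip_width": finger opening in m; "grip_force": force on a finger pad.
Only numpy, scipy, OpenCV 4.12 (cv2) and the standard library are available. Lean on these libraries where they do the work, as an engineer would, in place of code of your own. Each camera call takes 0.05 s, during which the arm holds its last target. There are 200 camera calls.

## Working session

There is one attempt and no reset: what is moved stays moved. The work goes in short steps, Python scripts to look and compute and a tool call to move; the robot and the scene stay as the last step left them, time stands still between calls to the robot, and variables do not carry over. Pictures are saved under pics/ and viewed, at most 12 in all, crops included, and the job is handed in when it is done.

Besides the shell and the picture viewer there is one more tool, called after "Request:" by a JSON object that holds its "fn" and its "kwargs". send_rows: Moves the arm, as the interface text tells. Its arguments: {"type":"object","properties":{"rows":{"type":"array"},"force":{"type":"number"}},"required":["rows"]}

```bash
mkdir -p pics; cat > h.py <<'E'
import numpy as np, cv2
from station import *
def cam(n):
    c=camera(n); R=cv2.Rodrigues(np.array(c["rvec"],float))[0]; t=np.array(c["tvec"],float).ravel()
    c["R"]=R; c["t"]=t; c["K"]=np.array(c["camera_matrix"]); return c
def cloud(c):
    z=c["z_map"]; v,u=np.mgrid[:400,:640]; K=c["K"]
    p=np.stack([(u-K[0,2])/K[0,0]*z,(v-K[1,2])/K[1,1]*z,z],-1)
    w=(p-c["t"])@c["R"]; w[z==0]=np.nan; return w
def ray(c,u,v,h):
    K=c["K"]; d=np.array([(u-K[0,2])/K[0,0],(v-K[1,2])/K[1,1],1])@c["R"]; o=-c["t"]@c["R"]
    return o+d*(h-o[2])/d[2]
def save(c,n): cv2.imwrite("pics/"+n,c["frame"][:,:,::-1])
E
python3 - <<'E'
from h import *
o=get_obs(); print(o)
for n in("top","scene"):
    c=cam(n); save(c,n+".png"); print(n,-c["t"]@c["R"],c["K"][0,0]); np.savez(n,**{k:c[k] for k in("frame","z_map","K","R","t")})
E
```

```text
{'time_s': 0.0, 'qpos': array([-1.27959412e+00,  3.00439151e-01,  1.52154334e+00, -1.69709719e-05,
        1.32069507e+00, -6.66112272e-02]), 'joint_vel': array([ 0.00172371, -0.00230786, -0.0005229 , -0.00093891, -0.00045135,
       -0.00021012]), 'tau': array([-4.16173192e-03, -5.31815994e+01, -3.52737272e+01,  7.07099866e-02,
        2.45191134e-02, -9.99170879e-05]), 'ee_pos': array([ 0.19252922, -0.51489591,  0.16761984]), 'eef_rot': array([-3.14050906e+00, -5.58117528e-05,  3.57817610e-01]), 'force': array([ 0.17756181, -0.49243223, -0.22350989]), 'moment': array([-0.01242269,  0.02645561, -0.02314751]), 'grip_force': 0.0, 'grip_width': 0.09372856266767834}
top [ 0.41161992 -0.18033233  1.17879398] 381.0467382060201
scene [1.4669632  0.03106397 0.68813063] 397.1647939831613
```

View pics/top.png

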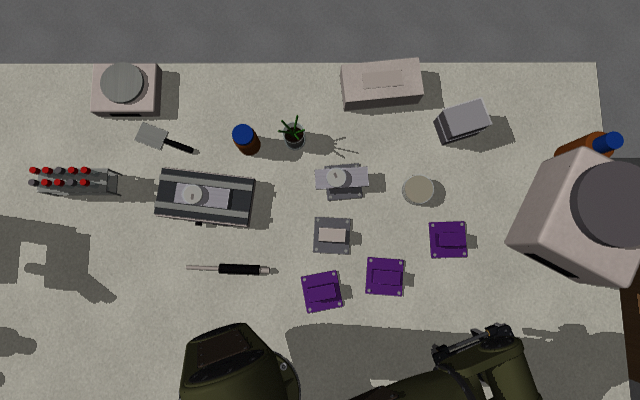

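View pics/scene.png

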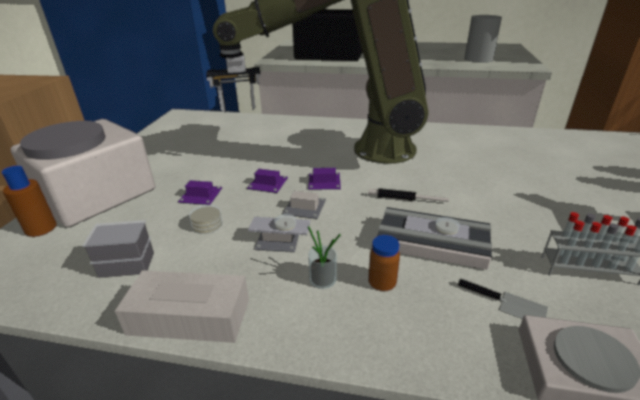

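The top view shows the warmer at about (205,197), with the plate and dish (192,193) in its track. The empty stand is at (333,235) and the full one at (342,180). The jar is at (245,140) and the beaker at (292,133). Right in the image is world -y. I'll measure these next.

```bash
cat > m.py <<'E'
from h import *
def load(n): return dict(np.load(n+".npz"))
if __name__=="__main__":
    c=load("top"); W=cloud(c); f=c["frame"]
    g=cv2.cvtColor(f,cv2.COLOR_RGB2GRAY)
    crop=np.hstack([cv2.resize(f[155:240,145:265],None,fx=3.3,fy=3.3,interpolation=2),cv2.resize(f[155:240,290:390],None,fx=3.3,fy=3.3,interpolation=2)])
    cv2.imwrite("pics/crop.png",crop[:,:,::-1])
    for (u,v) in [(205,197),(180,197),(220,197),(192,193),(165,190),(247,200),(205,175),(205,220),(333,235),(318,235),(355,182),(338,178)]: print((u,v),np.round(W[v,u],4),g[v,u])
    # sections along track row and columns
    for u in (165,215,245): print("col",u,[(v,int(g[v,u]),round(float(W[v,u,2])*1000)) for v in range(166,232,1)])
    for v in (198,): print("row",v,[(u,int(g[v,u]),round(float(W[v,u,2])*1000)) for u in range(150,264)])
E
python3 m.py
```

```text
(205, 197) [0.5728 0.1524 0.057 ] 75
(180, 197) [0.5726 0.225  0.0611] 131
(220, 197) [0.572  0.107  0.0607] 133
(192, 193) [0.5817 0.1842 0.0785] 138
(165, 190) [0.5955 0.2744 0.0507] 42
(247, 200) [0.5639 0.0289 0.0506] 45
(205, 175) [0.6412 0.1574 0.0473] 45
(205, 220) [0.5053 0.1538 0.045 ] 136
(333, 235) [ 0.4582 -0.2267  0.0489] 148
(318, 235) [ 0.4601 -0.1824  0.0104] 99
(355, 182) [ 0.6162 -0.2943  0.0529] 133
(338, 178) [ 0.6254 -0.2425  0.0695] 148
col 165 [(166, 148, 7), (167, 103, 44), (168, 89, 50), (169, 40, 52), (170, 47, 51), (171, 43, 49), (172, 41, 48), (173, 45, 50), (174, 74, 52), (175, 121, 61), (176, 115, 57), (177, 112, 55), (178, 113, 58), (179, 111, 59), (180, 86, 58), (181, 40, 55), (182, 44, 48), (183, 45, 53), (184, 45, 47), (185, 45, 51), (186, 47, 49), (187, 46, 52), (188, 43, 51), (189, 46, 54), (190, 42, 51), (191, 44, 49), (192, 43, 49), (193, 44, 51), (194, 43, 51), (195, 45, 51), (196, 44, 48), (197, 44, 50), (198, 42, 50), (199, 44, 48), (200, 43, 51), (201, 57, 51), (202, 103, 59), (203, 118, 56), (204, 114, 56), (205, 111, 60), (206, 112, 54), (2
[... 3479 characters left out ...]
57), (218, 132, 58), (219, 131, 60), (220, 131, 61), (221, 132, 59), (222, 131, 58), (223, 131, 58), (224, 131, 57), (225, 133, 58), (226, 133, 57), (227, 136, 58), (228, 108, 57), (229, 31, 49), (230, 23, 53), (231, 26, 50), (232, 29, 51), (233, 46, 49), (234, 44, 52), (235, 45, 51), (236, 45, 52), (237, 44, 49), (238, 45, 48), (239, 46, 49), (240, 44, 51), (241, 43, 49), (242, 45, 49), (243, 43, 50), (244, 44, 50), (245, 45, 49), (246, 45, 49), (247, 47, 54), (248, 45, 49), (249, 45, 46), (250, 47, 52), (251, 23, 49), (252, 41, 30), (253, 54, 12), (254, 91, -3), (255, 88, 3), (256, 89, -2), (257, 87, 1), (258, 87, -1), (259, 88, 0), (260, 87, -3), (261, 87, -1), (262, 87, 1), (263, 85, 1)]
```

View pics/crop.png

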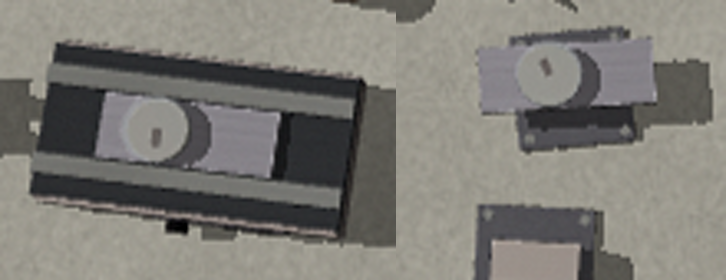

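```bash
cat > m2.py <<'E'
from h import *
from m import load
def rect(c,mask,h):
    n,L,S,_=cv2.connectedComponentsWithStats(mask.astype(np.uint8)); k=1+np.argmax(S[1:,4])
    ct=max(cv2.findContours((L==k).astype(np.uint8),cv2.RETR_EXTERNAL,cv2.CHAIN_APPROX_NONE)[0],key=len)[:,0]
    P=np.array([ray(c,u,v,h)[:2] for u,v in ct])*1000
    r=cv2.minAreaRect(P.astype(np.float32)); return np.round(r[0],1),np.round(r[1],1),round(r[2],2),np.round(cv2.boxPoints(r)).tolist()
c=load("top"); W=cloud(c); f=c["frame"]; g=cv2.cvtColor(f,cv2.COLOR_RGB2GRAY).astype(float); z=cv2.medianBlur(W[...,2].astype(np.float32),3)
v,u=np.mgrid[:400,:640]
reg=lambda a,b,e,d:(u>=a)&(u<b)&(v>=e)&(v<d)
print("warmer",rect(c,reg(145,265,160,235)&(z>.042),.052))
print("block",rect(c,reg(310,356,210,262)&(z>.035),.046))
print("foot",rect(c,reg(305,360,210,262)&(f.max(2)<125)&(z>.004)|reg(310,356,210,262)&(z>.03),.008))
hsv=cv2.cvtColor(f,cv2.COLOR_RGB2HSV)
print("fullplate",rect(c,reg(305,380,155,205)&(z>.046),.054))
print("dish",rect(c,reg(150,230,170,215)&(z>.068),.074))
def edge(a,hi,th):  # subpixel crossing
    i=np.where((a[:-1]<th)!=(a[1:]<th))[0]
    return i+(th-a[i])/(a[i+1]-a[i])
def fitx(P): P=np.array(P); k=np.polyfit(P[:,1],P[:,0],1); return k,np.std(P[:,0]-np.polyval(k,P[:,1]))
# rails: 4 edges per column
E=[[],[],[],[]]
for uu in list(range(160,173))+list(range(234,249)):
    e=edge(g[168:228,uu],0,80)+168
    e=[x for x in e]
    d=[(a,b) for a,b in zip(e,e[1:]) if 5<b-a<9 and g[int((a+b)/2),uu]>100]
    if len(d)==2:
        for k,x in enumerate(d[0]+d[1]): E[k].append(ray(c,uu,x,.057)*1000)
for k in E: kk,s=fitx(k); print("rail: slope %.4f (deg %.2f) x at y=160: %.1f std %.2f n %d"%(kk[0],np.degrees(np.arctan(kk[0])),np.polyval(kk,160),s,len(k)))
A=[];B=[];C=[];D=[]
for vv in range(186,205):
    r=g[vv]; a=edge(r[168:182],0,88)+168; b=edge(r[222:236],0,80)+222
    if len(a)and 187<=vv<=198:A.append(ray(c,a[-1] if 0 else a[0],vv,.058)*1000)
    if len(b)and 191<=vv<=204:B.append(ray(c,b[0],vv,.058)*1000)
for n,X in(("+y end",A),("-y end",B)):
    X=np.array(X); k=np.polyfit(X[:,0],X[:,1],1); print(n,"slope",k[0].round(3),"mean",X.mean(0).round(1),"std",np.std(X[:,1]-np.polyval(k,X[:,0])).round(2))
s=load("scene"); Ws=cloud(s); zs=cv2.medianBlur(Ws[...,2].astype(np.float32),3)
q=np.isfinite(Ws[...,0])
for n,(x,y) in {"plate":(.575,.11),"deckfloor":(.565,.045),"block":(.458,-.227),"dish":(.58,.185),"warmertopfar":(.505,.15)}.items():
    for nm,w in(("top",W),("scene",Ws)):
        m=np.hypot(w[...,0]-x,w[...,1]-y)<.01; print(n,nm,np.round(np.nanmedian(w[m][:,2])*1000,1),m.sum(),end="; ")
    print()
E
python3 m2.py
```

```text
warmer (array([574.9, 158.7]), array([283.9, 150.2]), 82.67, [[482.0, 27.0], [631.0, 8.0], [668.0, 290.0], [519.0, 309.0]])
block (array([ 459.4, -223. ]), array([79.7, 40.1]), 86.27, [[437.0, -261.0], [477.0, -264.0], [482.0, -185.0], [442.0, -182.0]])
foot (array([ 459.9, -224. ]), array([111.7, 110.6]), 86.28, [[401.0, -276.0], [511.0, -283.0], [519.0, -172.0], [408.0, -165.0]])
fullplate (array([ 631. , -253.1]), array([ 64.1, 159.7]), 3.08, [[595.0, -175.0], [603.0, -335.0], [667.0, -331.0], [659.0, -172.0]])
dish (array([580.3, 186.4]), array([57.3, 57.1]), 46.12, [[540.0, 185.0], [581.0, 146.0], [621.0, 187.0], [580.0, 227.0]])
rail: slope 0.1291 (deg 7.36) x at y=160: 628.2 std 0.32 n 26
rail: slope 0.1296 (deg 7.38) x at y=160: 610.1 std 0.46 n 26
rail: slope 0.1285 (deg 7.32) x at y=160: 545.5 std 0.27 n 26
rail: slope 0.1299 (deg 7.40) x at y=160: 527.4 std 0.42 n 26
+y end slope -0.127 mean [586.7 242.3  58. ] std 0.29
-y end slope -0.123 mean [570.7  83.   58. ] std 0.48
plate top 58.5 37; plate scene 57.1 26; 
deckfloor top 49.8 33; deckfloor scene 48.8 27; 
block top 47.0 37; block scene 45.5 18; 
dish top 74.5 38; dish scene 73.7 24; 
warmertopfar top 46.0 42; warmertopfar scene 49.5 8;
```

Request:
{"fn": "send_rows", "kwargs": {"rows": [{"dz":-5,"roll":-6.9,"jaw":1},{"dz":-5,"roll":-6.9,"jaw":1},{"dz":-5,"roll":-6.9,"jaw":1},{"dz":-5,"roll":-6.9,"jaw":1},{"dz":-5,"roll":-6.9,"jaw":1},{"dz":-5,"roll":-6.9,"jaw":1},{"roll":-6.9,"jaw":1},{"roll":-6.9,"jaw":1},{"roll":-6.9,"jaw":1},{"jaw":1},{"jaw":1}], "force": 20}}

```text
invalid input at $.rows[0]: expected keys dx, dy, dz, roll, jaw
```

Request:
{"fn": "send_rows", "kwargs": {"rows": [{"dx":0,"dy":0,"dz":-5,"roll":-6.9,"jaw":1},{"dx":0,"dy":0,"dz":-5,"roll":-6.9,"jaw":1},{"dx":0,"dy":0,"dz":-5,"roll":-6.9,"jaw":1},{"dx":0,"dy":0,"dz":-5,"roll":-6.9,"jaw":1},{"dx":0,"dy":0,"dz":-5,"roll":-6.9,"jaw":1},{"dx":0,"dy":0,"dz":-5,"roll":-6.9,"jaw":1},{"dx":0,"dy":0,"dz":0,"roll":-6.9,"jaw":1},{"dx":0,"dy":0,"dz":0,"roll":-6.9,"jaw":1},{"dx":0,"dy":0,"dz":0,"roll":-6.9,"jaw":1},{"dx":0,"dy":0,"dz":0,"roll":0,"jaw":1},{"dx":0,"dy":0,"dz":0,"roll":0,"jaw":1}], "force": 20}}

```text
time_s: 1.02
ee_pos: [0.1926, -0.515, 0.1979]
eef_rot: [-3.141, -0.001, 1.438]
force: [0.3, 0.1, -0.2]
grip_width: 0.0238
grip_force: 0.0
```

Request:
{"fn": "send_rows", "kwargs": {"rows": [{"dx":34,"dy":12.3,"dz":0,"roll":0,"jaw":1},{"dx":34,"dy":12.3,"dz":0,"roll":0,"jaw":1},{"dx":34,"dy":12.3,"dz":0,"roll":0,"jaw":1},{"dx":34,"dy":12.3,"dz":0,"roll":0,"jaw":1},{"dx":34,"dy":12.3,"dz":0,"roll":0,"jaw":1},{"dx":34,"dy":12.3,"dz":0,"roll":0,"jaw":1},{"dx":34,"dy":12.3,"dz":0,"roll":0,"jaw":1},{"dx":34,"dy":12.3,"dz":0,"roll":0,"jaw":1},{"dx":34,"dy":12.3,"dz":0,"roll":0,"jaw":1},{"dx":34,"dy":12.3,"dz":0,"roll":0,"jaw":1},{"dx":34,"dy":12.3,"dz":0,"roll":0,"jaw":1},{"dx":34,"dy":12.3,"dz":0,"roll":0,"jaw":1}]}}

```text
time_s: 2.02
ee_pos: [0.3919, -0.1278, 0.1983]
eef_rot: [3.141, 0.0, 1.437]
force: [0.2, -0.7, -0.3]
grip_width: 0.0008
grip_force: 0.0
```

Request:
{"fn": "send_rows", "kwargs": {"rows": [{"dx":34,"dy":12.3,"dz":0,"roll":0,"jaw":1},{"dx":34,"dy":12.3,"dz":0,"roll":0,"jaw":1},{"dx":34,"dy":12.3,"dz":0,"roll":0,"jaw":1},{"dx":34,"dy":12.3,"dz":0,"roll":0,"jaw":1},{"dx":34,"dy":12.3,"dz":0,"roll":0,"jaw":1},{"dx":34,"dy":12.3,"dz":0,"roll":0,"jaw":1},{"dx":34,"dy":12.3,"dz":0,"roll":0,"jaw":1},{"dx":34,"dy":12.3,"dz":0,"roll":0,"jaw":1},{"dx":34,"dy":12.3,"dz":0,"roll":0,"jaw":1},{"dx":34,"dy":12.3,"dz":0,"roll":0,"jaw":1},{"dx":20,"dy":12.3,"dz":0,"roll":0,"jaw":1},{"dx":0,"dy":0,"dz":0,"roll":0,"jaw":1}]}}

```text
time_s: 3.02
ee_pos: [0.573, 0.2132, 0.1969]
eef_rot: [-3.14, 0.0, 1.44]
force: [-0.2, -0.5, -1.1]
grip_width: 0.0004
grip_force: 0.0
```

```bash
cat > go.py <<'E'
import sys
from h import *
# target x y (mm) z, yaw deg -> tool-frame shifts
def go(x,y,z,yaw):
    o=get_obs(); p=np.array(o["ee_pos"])*1000; r,pt,yw=o["eef_rot"]; d=np.array([x,y])-p[:2]
    print("t %.2f tcp"%o["time_s"],p.round(1),"rpy deg",np.degrees([r,pt,yw]).round(2),"F",np.round(o["force"],1),"w",round(o["grip_width"],4),"q6",o["qpos"][5].round(2))
    print("dx %.1f dy %.1f dz %.1f roll %.2f"%(d@[np.cos(yw),np.sin(yw)],d@[np.sin(yw),-np.cos(yw)],p[2]-z,-(yaw-np.degrees(yw))))
if __name__=="__main__": go(*map(float,sys.argv[1:]))
E
python3 go.py 591 262 52.5 82.63
```

```text
t 3.02 tcp [573.  213.2 196.9] rpy deg [-1.7993e+02  1.0000e-02  8.2490e+01] F [-0.2 -0.5 -1.1] w 0.0004 q6 0.43
dx 50.7 dy 11.5 dz 144.4 roll -0.14
```

Request:
{"fn": "send_rows", "kwargs": {"rows": [{"dx":20,"dy":4,"dz":0,"roll":-0.14,"jaw":1},{"dx":20,"dy":4,"dz":0,"roll":0,"jaw":1},{"dx":10.7,"dy":3.5,"dz":0,"roll":0,"jaw":1},{"dx":0,"dy":0,"dz":25,"roll":0,"jaw":1},{"dx":0,"dy":0,"dz":25,"roll":0,"jaw":1},{"dx":0,"dy":0,"dz":25,"roll":0,"jaw":1},{"dx":0,"dy":0,"dz":25,"roll":0,"jaw":1},{"dx":0,"dy":0,"dz":15,"roll":0,"jaw":1},{"dx":0,"dy":0,"dz":5,"roll":0,"jaw":1},{"dx":0,"dy":0,"dz":0,"roll":0,"jaw":1},{"dx":0,"dy":0,"dz":0,"roll":0,"jaw":1}]}}

```text
time_s: 3.93
ee_pos: [0.5903, 0.2587, 0.0792]
eef_rot: [3.141, -0.001, 1.442]
force: [0.2, -0.4, 0.6]
grip_width: 0.0005
grip_force: 0.0
```

```bash
python3 go.py 591 262 52.5 82.63; python3 - <<'E'
from h import *
c=cam("top"); f=c["frame"][150:245,140:275]; cv2.imwrite("pics/b.png",cv2.resize(f,None,fx=5,fy=5,interpolation=2)[:,:,::-1])
E
```

```text
t 3.93 tcp [590.3 258.7  79.2] rpy deg [ 1.7995e+02 -3.0000e-02  8.2640e+01] F [ 0.2 -0.4  0.6] w 0.0005 q6 0.48
dx 3.3 dy 0.3 dz 26.7 roll 0.01
```

View pics/b.png

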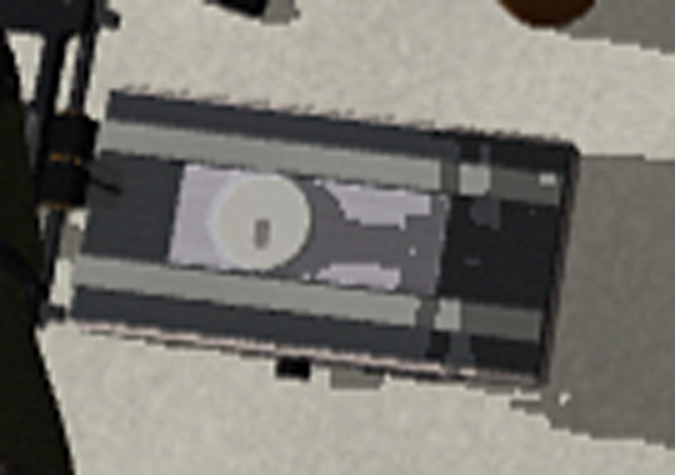

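The fingertips show dark at about (120,187) in the crop. They are behind the plate's +y end (175,215) and centred in the track, so I'll descend.

Request:
{"fn": "send_rows", "kwargs": {"rows": [{"dx":3,"dy":0,"dz":8,"roll":0,"jaw":1},{"dx":0,"dy":0,"dz":8,"roll":0,"jaw":1},{"dx":0,"dy":0,"dz":6,"roll":0,"jaw":1},{"dx":0,"dy":0,"dz":3,"roll":0,"jaw":1},{"dx":0,"dy":0,"dz":1,"roll":0,"jaw":1},{"dx":0,"dy":0,"dz":0,"roll":0,"jaw":1},{"dx":0,"dy":0,"dz":0,"roll":0,"jaw":1}]}}

```text
time_s: 4.57
ee_pos: [0.5904, 0.2618, 0.0523]
eef_rot: [3.141, -0.0, 1.444]
force: [0.2, -0.5, -0.0]
grip_width: -0.0001
grip_force: 0.0
```

Request:
{"fn": "send_rows", "kwargs": {"rows": [{"dx":-3,"dy":0,"dz":0,"roll":0,"jaw":1},{"dx":-3,"dy":0,"dz":0,"roll":0,"jaw":1},{"dx":-2,"dy":0,"dz":0,"roll":0,"jaw":1},{"dx":-1.5,"dy":0,"dz":0,"roll":0,"jaw":1},{"dx":-1.5,"dy":0,"dz":0,"roll":0,"jaw":1},{"dx":-1.5,"dy":0,"dz":0,"roll":0,"jaw":1},{"dx":-1.5,"dy":0,"dz":0,"roll":0,"jaw":1},{"dx":-1.5,"dy":0,"dz":0,"roll":0,"jaw":1},{"dx":-1.5,"dy":0,"dz":0,"roll":0,"jaw":1},{"dx":-2,"dy":0,"dz":0,"roll":0,"jaw":1},{"dx":-2,"dy":0,"dz":0,"roll":0,"jaw":1},{"dx":-3,"dy":0,"dz":0,"roll":0,"jaw":1}]}}

```text
time_s: 5.57
ee_pos: [0.5872, 0.2379, 0.0521]
eef_rot: [-3.142, -0.0, 1.444]
force: [0.3, 0.8, 0.6]
grip_width: 0.0005
grip_force: 0.0
```

Request:
{"fn": "send_rows", "kwargs": {"rows": [{"dx":-4,"dy":0,"dz":0,"roll":0,"jaw":1},{"dx":-5,"dy":0,"dz":0,"roll":0,"jaw":1},{"dx":-6,"dy":0,"dz":0,"roll":0,"jaw":1},{"dx":-6,"dy":0,"dz":0,"roll":0,"jaw":1},{"dx":-6,"dy":0,"dz":0,"roll":0,"jaw":1},{"dx":-6,"dy":0,"dz":0,"roll":0,"jaw":1},{"dx":-6,"dy":0,"dz":0,"roll":0,"jaw":1},{"dx":-5,"dy":0,"dz":0,"roll":0,"jaw":1},{"dx":-4,"dy":0,"dz":0,"roll":0,"jaw":1},{"dx":-3,"dy":0,"dz":0,"roll":0,"jaw":1},{"dx":-2,"dy":0,"dz":0,"roll":0,"jaw":1},{"dx":0,"dy":0,"dz":0,"roll":0,"jaw":1}]}}

```text
time_s: 6.57
ee_pos: [0.5806, 0.1851, 0.0522]
eef_rot: [3.142, -0.0, 1.444]
force: [0.5, -0.2, -0.5]
grip_width: 0.0001
grip_force: 0.0
```

```bash
cat > pl.py <<'E'
from h import *
# plate -y end in top view: per-row subpixel bright->dark end, in track coordinates (s along +y from plate start centre line)
def pe(lo,hi,th,h=.058,tr=None):
    c=cam("top"); g=cv2.cvtColor(c["frame"],cv2.COLOR_RGB2GRAY).astype(float); W=cloud(c); return c,g,W
c,g,W=pe(0,0,0)
z=cv2.medianBlur(W[...,2].astype(np.float32),3)
t=np.array([.1283,.9917]); n=np.array([.9917,-.1283]); O=np.array([557.3,20.0])
P=W[...,:2]*1000-O; s=P@t; k=P@n
m=(abs(k)<22)&(z>.03)&(s<290)&(s>-120)
print("lowest s of raised points in track: pct",np.nanpercentile(s[m],[0,.5,1,2]).round(1))
d=(abs(k)<40)&(z>.068)&(z<.085)&(s<290)&(s>-120)
print("dish-height s range",np.nanpercentile(s[d],[1,50]).round(1),np.nanmedian(k[d]).round(1),d.sum())
# brightness edge along centreline
for kk in(-15,0,15):
    r=[]
    for ss in np.arange(-90,100,1.):
        X=np.append((O+t*ss+n*kk)/1000,.058); q=c["K"]@(c["R"]@X+c["t"]); u,v=q[:2]/q[2]
        r.append(cv2.getRectSubPix(g.astype(np.float32),(1,1),(u,v))[0,0])
    r=np.array(r); dd=abs(r[3:]-r[:-3]); i=np.argsort(-dd)[:6]; print(kk,[(int(j-90+1),int(r[j]),int(r[j+3])) for j in sorted(i)])
cv2.imwrite("pics/p.png",cv2.resize(c["frame"][150:245,140:290],None,fx=5,fy=5,interpolation=2)[:,:,::-1])
E
python3 go.py 591 262 52.5 82.63; python3 pl.py
```

```text
t 6.57 tcp [580.6 185.1  52.2] rpy deg [180.    -0.    82.73] F [ 0.5 -0.2 -0.5] w 0.0001 q6 0.38
dx 77.6 dy 0.6 dz -0.3 roll 0.10
lowest s of raised points in track: pct [-1.4 -0.3  0.4  5.6]
dish-height s range [139.8 158. ] -3.8 200
-15 [(-9, 95, 55), (62, 36, 88), (63, 39, 113), (64, 63, 131), (65, 88, 149), (66, 113, 166)]
0 [(-10, 108, 59), (-9, 99, 47), (-8, 79, 45), (62, 32, 65), (63, 40, 76), (64, 52, 84)]
15 [(-73, 111, 193), (-68, 192, 129), (-67, 188, 103), (64, 44, 139), (65, 61, 165), (66, 100, 164)]
```

View pics/p.png

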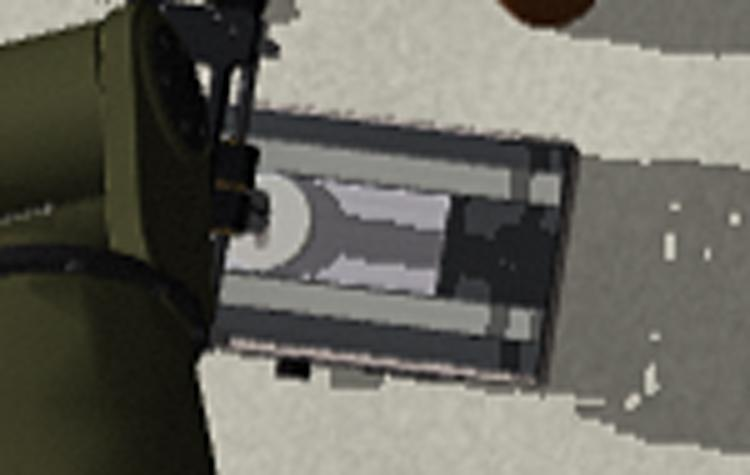

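The plate has not moved: its end is still at s=64, at (445,245) in the crop. Yet the TCP reads y=185, which is where the dish was measured, so I'll check before moving on.

```bash
python3 - <<'E'
from h import *
X=np.array(get_obs()["ee_pos"]); ims=[]
for n in("top","scene","wrist"):
    c=cam(n); q=c["K"]@(c["R"]@X+c["t"]); u,v=q[:2]/q[2]; print(n,u,v,-c["t"]@c["R"])
    if n=="wrist": im=cv2.resize(c["frame"],(400,250))
    elif n=="scene": im=cv2.resize(c["frame"][190:290,370:530],(800,500))[0:345]
    if n!="top": ims.append(im)
    if n=="scene": W=cloud(c); m=(abs(W[...,0]-.58)<.05)&(abs(W[...,1]-.19)<.06); print(np.c_[W[m]][::40].round(3)[:0])
a,b=ims; b=np.hstack([b,np.zeros((250,400,3),np.uint8)]); cv2.imwrite("pics/d.png",np.vstack([a,b])[:,:,::-1])
E
```

```text
top 194.48455097459728 194.69208167620968 [ 0.41161992 -0.18033233  1.17879398]
scene 444.56058694034255 229.37253236466495 [1.4669632  0.03106397 0.68813063]
[]
wrist 320.98465095011875 225.2456710688502 [0.59049943 0.25643978 0.27042414]
```

View pics/d.png

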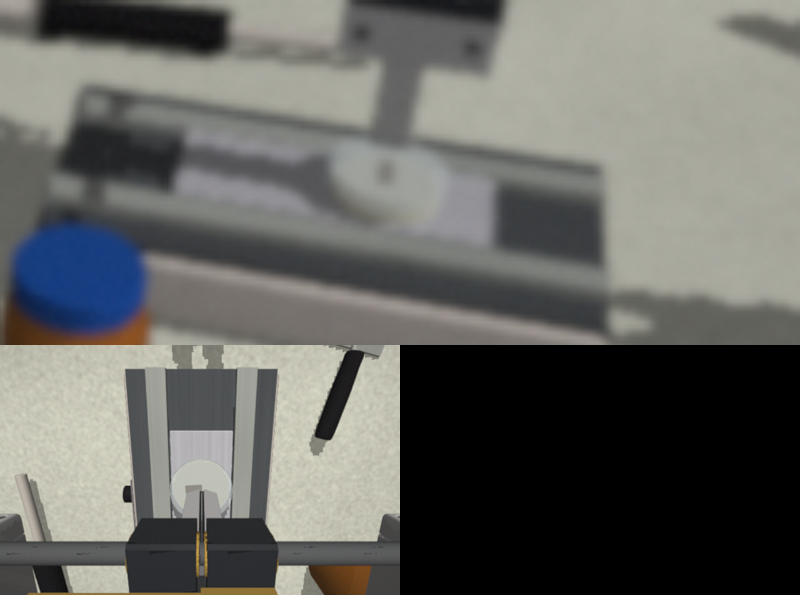

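```bash
python3 - <<'E'
from h import *
c=cam("scene"); W=cloud(c); z=c["z_map"]
for v in range(196,232,2):
    r=[tuple((W[v,u]*1000).round().astype(int).tolist()) for u in (445,448,450,453)]; print(v,r)
c=cam("top"); W=cloud(c)
for v in (188,190,192,194,196): print(v,[tuple((W[v,u]*1000).round().astype(int).tolist()) for u in range(186,200,2)])
c=cam("wrist"); W=cloud(c)
print("wrist"); 
for v in (225,228,232,236,240,250,260,270): print(v,[tuple(np.nan_to_num(W[v,u]*1000).round().astype(int).tolist()) for u in (300,312,318,322,328,335)])
E
```

```text
196 [(659, 159, 202), (663, 165, 205), (661, 169, 204), (661, 176, 205)]
198 [(657, 160, 195), (660, 166, 198), (660, 171, 198), (660, 177, 199)]
200 [(658, 161, 190), (659, 167, 192), (661, 171, 194), (662, 177, 194)]
202 [(356, 210, -3), (661, 168, 187), (662, 172, 189), (662, 178, 189)]
204 [(368, 209, -3), (595, 180, 141), (596, 184, 142), (597, 191, 143)]
206 [(381, 208, -2), (594, 181, 134), (593, 186, 134), (595, 192, 136)]
208 [(569, 179, 111), (594, 182, 128), (595, 186, 129), (596, 193, 131)]
210 [(593, 176, 121), (595, 182, 123), (596, 187, 124), (597, 194, 125)]
212 [(591, 177, 114), (593, 184, 115), (593, 188, 116), (411, 230, -2)]
214 [(595, 177, 110), (595, 184, 111), (595, 189, 112), (422, 229, -2)]
216 [(594, 178, 103), (593, 185, 104), (594, 190, 105), (432, 228, -3)]
218 [(592, 179, 96), (598, 185, 101), (598, 190, 101), (521, 212, 50)]
220 [(567, 184, 73), (566, 192, 73), (562, 198, 71), (563, 205, 73)]
222 [(576, 184, 72), (572, 192, 71), (579, 196, 76), (573, 204, 73)]
224 [(585, 183, 72), (583, 191, 72), (586, 195, 74), (583, 203, 74)]
226 [(596, 182, 74), (593
[... 917 characters left out ...]
6, 192, 75), (580, 192, 75), (582, 191, 75), (585, 191, 75), (590, 191, 77)]
232 [(569, 191, 76), (576, 190, 76), (580, 195, 93), (582, 189, 75), (586, 194, 93), (589, 188, 76)]
236 [(569, 188, 76), (577, 195, 99), (580, 195, 99), (582, 193, 95), (586, 194, 99), (589, 194, 99)]
240 [(572, 196, 104), (578, 196, 105), (581, 195, 106), (582, 193, 101), (585, 195, 105), (589, 195, 106)]
250 [(573, 196, 119), (578, 195, 118), (581, 195, 118), (582, 194, 115), (0, 0, 0), (588, 194, 118)]
260 [(573, 196, 130), (578, 195, 129), (581, 195, 129), (582, 191, 120), (585, 195, 129), (588, 194, 130)]
270 [(574, 196, 139), (579, 195, 139), (581, 195, 140), (582, 187, 122), (585, 194, 139), (588, 194, 139)]
```

```bash
python3 - <<'E'
from h import *
from m import load
for n in("scene","top"):
    c=load(n); W=cloud(c)
    m=(np.hypot(W[...,0]-.193,W[...,1]+.515)<.09)&(W[...,2]>.06)&(W[...,2]<.4)
    p=W[m]; i=np.argsort(p[:,2])[:14]; v,u=np.where(m); print(n,m.sum()); print(np.c_[p[i]*1000,u[i],v[i]].round().astype(int).tolist())
c=load("scene"); X=np.array([.1925,-.5149,.1676]); q=c["K"]@(c["R"]@X+c["t"]); print(q[:2]/q[2])
print([ (v,[int(x) for x in c["frame"][v,214:262,:].sum(1)//3]) for v in range(96,114,3)])
E
```

```text
scene 1186
[[184, -466, 205, 252, 110], [217, -558, 205, 224, 112], [218, -564, 209, 222, 111], [218, -557, 209, 224, 111], [218, -560, 209, 223, 111], [185, -462, 209, 253, 109], [187, -465, 209, 252, 109], [181, -459, 211, 254, 108], [217, -557, 212, 224, 110], [219, -567, 212, 221, 110], [186, -464, 213, 252, 108], [220, -563, 213, 222, 110], [220, -559, 213, 223, 110], [188, -460, 214, 253, 108]]
top 931
[[203, -561, 205, 472, 335], [218, -557, 206, 470, 329], [215, -556, 207, 470, 330], [183, -463, 207, 433, 344], [201, -562, 208, 473, 336], [211, -558, 208, 471, 332], [213, -558, 209, 471, 331], [206, -560, 209, 472, 334], [183, -467, 210, 435, 344], [216, -557, 210, 471, 330], [219, -557, 211, 471, 329], [184, -464, 211, 434, 344], [221, -567, 212, 475, 328], [182, -459, 213, 432, 345]]
[239.42292687 120.14736661]
[(96, [53, 44, 37, 41, 72, 109, 121, 115, 85, 52, 31, 27, 26, 28, 29, 27, 29, 25, 26, 27, 28, 32, 59, 96, 129, 143, 146, 148, 146, 146, 145, 146, 147, 149, 148, 138, 117, 98, 94, 103, 124, 142, 148, 150, 147, 142, 129, 123]), (99, [49, 41, 27, 32, 46, 79, 108, 118, 1
[... 396 characters left out ...]
4, 137, 125]), (105, [47, 37, 29, 27, 29, 48, 79, 108, 116, 99, 68, 40, 29, 28, 28, 27, 27, 27, 27, 27, 25, 26, 29, 51, 89, 124, 139, 144, 146, 146, 146, 148, 148, 146, 147, 145, 136, 116, 98, 94, 104, 124, 140, 145, 148, 148, 140, 130]), (108, [30, 26, 28, 28, 27, 40, 73, 109, 123, 112, 82, 48, 32, 28, 26, 29, 26, 28, 27, 30, 29, 29, 27, 40, 79, 120, 140, 144, 145, 145, 146, 147, 147, 148, 147, 146, 144, 132, 109, 101, 113, 132, 143, 148, 149, 149, 143, 132]), (111, [107, 105, 104, 102, 101, 100, 100, 109, 119, 119, 104, 86, 82, 83, 82, 75, 73, 72, 69, 65, 60, 61, 60, 61, 75, 104, 131, 143, 146, 146, 148, 146, 147, 147, 146, 147, 147, 145, 143, 143, 144, 146, 148, 149, 148, 148, 144, 135])]
```

All three depth maps agree, now and in the start frames, that the real fingertips sit about 40 mm above the reported TCP. The tool is effectively that much shorter than stated, so nothing has been touched. I'll go back behind the plate and find the offset by gently touching the track floor.

Request:
{"fn": "send_rows", "kwargs": {"rows": [{"dx":0,"dy":0,"dz":-12,"roll":0,"jaw":1},{"dx":10,"dy":0,"dz":-12,"roll":0,"jaw":1},{"dx":20,"dy":0,"dz":0,"roll":0,"jaw":1},{"dx":20,"dy":0,"dz":0,"roll":0,"jaw":1},{"dx":20,"dy":0,"dz":0,"roll":0,"jaw":1},{"dx":10,"dy":0.5,"dz":0,"roll":0.1,"jaw":1},{"dx":0,"dy":0,"dz":15,"roll":0,"jaw":1},{"dx":0,"dy":0,"dz":20,"roll":0,"jaw":1},{"dx":0,"dy":0,"dz":15,"roll":0,"jaw":1},{"dx":0,"dy":0,"dz":5,"roll":0,"jaw":1},{"dx":0,"dy":0,"dz":0,"roll":0,"jaw":1},{"dx":0,"dy":0,"dz":0,"roll":0,"jaw":1}]}}

```text
time_s: 7.92
ee_pos: [0.5916, 0.2647, 0.0222]
eef_rot: [3.141, -0.0, 1.442]
force: [0.2, -0.7, 0.1]
grip_width: 0.0011
grip_force: 0.0
```

```bash
python3 go.py 591 264 13 82.63; python3 - <<'E'
from h import *
for n in("wrist","top","scene"):
    c=cam(n); W=cloud(c); o=np.array(get_obs()["ee_pos"])
    m=(np.hypot(W[...,0]-o[0],W[...,1]-o[1])<.016)&(W[...,2]>.058)&(W[...,2]<.12); p=W[m]*1000
    print(n,len(p)); 
    if len(p): print(np.percentile(p[:,2],[0,5,20]).round(),p[:,0].min().round(),p[:,0].max().round(),p[:,1].min().round(),p[:,1].max().round())
E
```

```text
t 7.92 tcp [591.6 264.7  22.2] rpy deg [ 1.7996e+02 -2.0000e-02  8.2630e+01] F [ 0.2 -0.7  0.1] w 0.0011 q6 0.49
dx -0.7 dy -0.5 dz 9.2 roll 0.00
wrist 2503
[60. 69. 80.] 581.0 606.0 256.0 276.0
top 55
[62. 68. 73.] 579.0 602.0 253.0 267.0
scene 112
[60. 66. 74.] 583.0 607.0 255.0 274.0
```

Request:
{"fn": "send_rows", "kwargs": {"rows": [{"dx":0,"dy":0,"dz":3,"roll":0,"jaw":1},{"dx":0,"dy":0,"dz":2,"roll":0,"jaw":1},{"dx":0,"dy":0,"dz":1,"roll":0,"jaw":1},{"dx":0,"dy":0,"dz":1,"roll":0,"jaw":1},{"dx":0,"dy":0,"dz":0,"roll":0,"jaw":1},{"dx":0,"dy":0,"dz":0,"roll":0,"jaw":1}]}}

```text
time_s: 8.57
ee_pos: [0.5912, 0.2647, 0.0141]
eef_rot: [-3.142, 0.0, 1.442]
force: [0.7, 0.2, 0.3]
grip_width: 0.0003
grip_force: 0.0
```

Request:
{"fn": "send_rows", "kwargs": {"rows": [{"dx":0,"dy":0,"dz":1,"roll":0,"jaw":1},{"dx":0,"dy":0,"dz":0,"roll":0,"jaw":1}]}}

```text
time_s: 8.73
ee_pos: [0.5912, 0.2647, 0.0131]
eef_rot: [3.142, -0.0, 1.442]
force: [0.0, -0.2, 0.6]
grip_width: 0.0003
grip_force: 0.0
```

Request:
{"fn": "send_rows", "kwargs": {"rows": [{"dx":0,"dy":0,"dz":1,"roll":0,"jaw":1},{"dx":0,"dy":0,"dz":0,"roll":0,"jaw":1}]}}

```text
time_s: 8.9
ee_pos: [0.5913, 0.2648, 0.013]
eef_rot: [3.141, -0.0, 1.442]
force: [-3.4, -1.5, 7.4]
grip_width: 0.0005
grip_force: 3.8
```

Contact came at a reported z of 13.0 with 7 N, so the offset is 37 mm. I'll raise 2.5 mm and push.

Request:
{"fn": "send_rows", "kwargs": {"rows": [{"dx":0,"dy":0,"dz":-2,"roll":0,"jaw":1},{"dx":0,"dy":0,"dz":-1.5,"roll":0,"jaw":1},{"dx":-3,"dy":0,"dz":0,"roll":0,"jaw":1},{"dx":-3,"dy":0,"dz":0,"roll":0,"jaw":1},{"dx":-2,"dy":0,"dz":0,"roll":0,"jaw":1},{"dx":-1.5,"dy":0,"dz":0,"roll":0,"jaw":1},{"dx":-1.5,"dy":0,"dz":0,"roll":0,"jaw":1},{"dx":-1.5,"dy":0,"dz":0,"roll":0,"jaw":1},{"dx":-1.5,"dy":0,"dz":0,"roll":0,"jaw":1},{"dx":-2,"dy":0,"dz":0,"roll":0,"jaw":1},{"dx":-3,"dy":0,"dz":0,"roll":0,"jaw":1},{"dx":-3,"dy":0,"dz":0,"roll":0,"jaw":1}]}}

```text
time_s: 9.9
ee_pos: [0.5883, 0.2428, 0.0156]
eef_rot: [3.142, -0.0, 1.443]
force: [0.8, 0.7, -0.5]
grip_width: 0.0005
grip_force: 0.7
```

Request:
{"fn": "send_rows", "kwargs": {"rows": [{"dx":-4,"dy":0,"dz":0,"roll":0,"jaw":1},{"dx":-4,"dy":0,"dz":0,"roll":0,"jaw":1},{"dx":-4,"dy":0,"dz":0,"roll":0,"jaw":1},{"dx":-4,"dy":0,"dz":0,"roll":0,"jaw":1},{"dx":-4,"dy":0,"dz":0,"roll":0,"jaw":1},{"dx":-3,"dy":0,"dz":0,"roll":0,"jaw":1},{"dx":-2,"dy":0,"dz":0,"roll":0,"jaw":1},{"dx":0,"dy":0,"dz":0,"roll":0,"jaw":1}]}}

```text
time_s: 10.57
ee_pos: [0.5852, 0.2176, 0.0157]
eef_rot: [3.142, 0.0, 1.442]
force: [1.1, -0.4, 0.2]
grip_width: 0.0005
grip_force: 0.0
```

```bash
python3 go.py 591 264 13 82.63; python3 pl.py
```

```text
t 10.57 tcp [585.2 217.6  15.7] rpy deg [1.800e+02 1.000e-02 8.262e+01] F [ 1.1 -0.4  0.2] w 0.0005 q6 0.43
dx 46.7 dy -0.2 dz 2.7 roll -0.01
lowest s of raised points in track: pct [-1.  -0.3  0.3  5.1]
dish-height s range [106.6 135.6] 1.3 351
-15 [(-9, 94, 56), (-8, 84, 47), (-7, 70, 42), (29, 33, 75), (30, 35, 96), (31, 53, 98)]
0 [(-10, 107, 60), (-9, 99, 48), (-8, 79, 47), (28, 34, 74), (29, 37, 97), (30, 51, 104)]
15 [(-11, 105, 74), (-10, 102, 63), (-4, 51, 19), (28, 33, 69), (29, 39, 81), (30, 54, 86)]
```

Request:
{"fn": "send_rows", "kwargs": {"rows": [{"dx":-2,"dy":0,"dz":0,"roll":0,"jaw":1},{"dx":-4,"dy":0,"dz":0,"roll":0,"jaw":1},{"dx":-6,"dy":0,"dz":0,"roll":0,"jaw":1},{"dx":-6,"dy":0,"dz":0,"roll":0,"jaw":1},{"dx":-6,"dy":0,"dz":0,"roll":0,"jaw":1},{"dx":-6,"dy":0,"dz":0,"roll":0,"jaw":1},{"dx":-6,"dy":0,"dz":0,"roll":0,"jaw":1},{"dx":-6,"dy":0,"dz":0,"roll":0,"jaw":1},{"dx":-6,"dy":0,"dz":0,"roll":0,"jaw":1},{"dx":-6,"dy":0,"dz":0,"roll":0,"jaw":1},{"dx":-6,"dy":0,"dz":0,"roll":0,"jaw":1},{"dx":-6,"dy":0,"dz":0,"roll":0,"jaw":1}]}}

```text
time_s: 11.62
ee_pos: [0.5767, 0.1521, 0.0157]
eef_rot: [3.141, -0.0, 1.442]
force: [1.1, 3.5, 1.7]
grip_width: 0.0004
grip_force: 1.4
```

Request:
{"fn": "send_rows", "kwargs": {"rows": [{"dx":-6,"dy":0,"dz":0,"roll":0,"jaw":1},{"dx":-5,"dy":0,"dz":0,"roll":0,"jaw":1},{"dx":-4,"dy":0,"dz":0,"roll":0,"jaw":1},{"dx":-3,"dy":0,"dz":0,"roll":0,"jaw":1},{"dx":-2,"dy":0,"dz":0,"roll":0,"jaw":1},{"dx":0,"dy":0,"dz":0,"roll":0,"jaw":1},{"dx":8,"dy":0,"dz":0,"roll":0,"jaw":1},{"dx":10,"dy":0,"dz":-10,"roll":0,"jaw":1},{"dx":0,"dy":0,"dz":-30,"roll":0,"jaw":1},{"dx":0,"dy":0,"dz":-30,"roll":0,"jaw":1},{"dx":0,"dy":0,"dz":-30,"roll":0,"jaw":1}]}}

```text
time_s: 12.53
ee_pos: [0.5761, 0.1518, 0.1174]
eef_rot: [-3.141, 0.0, 1.443]
force: [0.3, 0.7, -0.8]
grip_width: 0.0004
grip_force: 0.0
```

```bash
python3 go.py 591 264 13 82.63; python3 pl.py
```

```text
t 12.53 tcp [576.1 151.8 117.4] rpy deg [-1.7997e+02  2.0000e-02  8.2690e+01] F [ 0.3  0.7 -0.8] w 0.0004 q6 0.32
dx 113.2 dy 0.5 dz 104.4 roll 0.06
lowest s of raised points in track: pct [-56.1 -54.  -51.1 -45. ]
dish-height s range [20.4 48.5] 0.6 335
-15 [(-15, 100, 127), (27, 85, 111), (28, 91, 130), (29, 100, 148), (30, 111, 165), (31, 130, 171)]
0 [(22, 84, 134), (23, 81, 168), (24, 99, 182), (25, 134, 180), (47, 165, 119), (48, 153, 113)]
15 [(-56, 81, 139), (-55, 77, 164), (-54, 108, 162), (5, 158, 111), (25, 105, 162), (26, 115, 178)]
```

View pics/p.png

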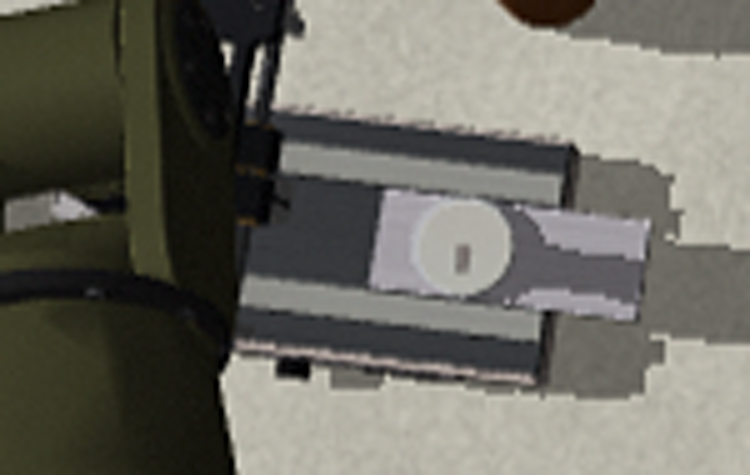

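The plate now overhangs by about 56 mm: its end is at crop (645,268) and the warmer edge at (560,245). The dish is undisturbed at (462,250). I'll measure the overhanging part for the grasp.

```bash
cat > ov.py <<'E'
from h import *
c=cam("top"); W=cloud(c); z=cv2.medianBlur(W[...,2].astype(np.float32),3)
t=np.array([.1283,.9917]); n=np.array([.9917,-.1283]); O=np.array([557.3,20.0])
g=cv2.cvtColor(c["frame"],cv2.COLOR_RGB2GRAY).astype(np.float32)
def px(s,k,h=.058):
    q=c["K"]@(c["R"]@np.append((O+t*s+n*k)/1000,h)+c["t"]); return q[:2]/q[2]
L=[]
for s in range(-48,-6,3):
    kk=np.arange(-42,42.1,.5); uv=[px(s,k) for k in kk]
    zz=np.array([z[int(round(v)),int(round(u))] for u,v in uv]); a=kk[zz>.035]; L.append((s,a.min(),a.max()))
L=np.array(L); print(L.tolist()); print("width",(L[:,2]-L[:,1]).mean(),"centre k",(L[:,1]+L[:,2]).mean()/2,"slope",np.polyfit(L[:,0],(L[:,1]+L[:,2])/2,1)[0])
for kk in (-20,-10,10,20):
    ss=np.arange(-75,-30,.5); zz=np.array([z[int(round(v)),int(round(u))] for u,v in(px(s,kk) for s in ss)]); print(kk,"end s",ss[zz>.035].min())
E
python3 ov.py; python3 go.py 555 2.1 60 82.63
```

```text
[[-48.0, -28.5, 31.0], [-45.0, -29.0, 30.5], [-42.0, -29.5, 30.0], [-39.0, -30.0, 30.0], [-36.0, -30.0, 29.5], [-33.0, -30.5, 29.0], [-30.0, -28.0, 31.5], [-27.0, -28.5, 31.5], [-24.0, -28.5, 31.0], [-21.0, -29.0, 30.5], [-18.0, -29.5, 30.0], [-15.0, -30.0, 30.0], [-12.0, -30.0, 29.5], [-9.0, -30.5, 32.0]]
width 59.82142857142857 centre k 0.5178571428571429 slope -0.0053113553113553055
-20 end s -56.5
-10 end s -56.0
10 end s -55.0
20 end s -56.5
t 12.63 tcp [578.6 152.2 121.5] rpy deg [ 1.7956e+02 -1.4000e-01  8.2690e+01] F [0.4 0.4 0.2] w 0.0004 q6 0.32
dx -151.9 dy -4.3 dz 61.5 roll 0.06
```

Request:
{"fn": "send_rows", "kwargs": {"rows": [{"dx":-15,"dy":-1,"dz":0,"roll":0,"jaw":-1},{"dx":-25,"dy":-1,"dz":0,"roll":0,"jaw":-1},{"dx":-25,"dy":-1,"dz":0,"roll":0,"jaw":-1},{"dx":-25,"dy":-0.5,"dz":0,"roll":0,"jaw":-1},{"dx":-25,"dy":0,"dz":0,"roll":0,"jaw":-1},{"dx":-22,"dy":0,"dz":0,"roll":0,"jaw":-1},{"dx":-15,"dy":0,"dz":0,"roll":0,"jaw":-1},{"dx":0,"dy":0,"dz":10,"roll":0,"jaw":-1},{"dx":0,"dy":0,"dz":15,"roll":0,"jaw":-1},{"dx":0,"dy":0,"dz":5,"roll":0,"jaw":-1},{"dx":0,"dy":0,"dz":0,"roll":0,"jaw":-1},{"dx":0,"dy":0,"dz":0,"roll":0,"jaw":-1}]}}

```text
time_s: 13.63
ee_pos: [0.5532, 0.0009, 0.0852]
eef_rot: [-3.14, 0.0, 1.443]
force: [0.2, 0.4, 0.3]
grip_width: 0.0771
grip_force: 0.0
```

```bash
python3 go.py 555.2 2.1 -2 82.63;  python3 - <<'E'
from h import *
c=cam("wrist"); cv2.imwrite("pics/w.png",c["frame"][:,:,::-1])
E
```

```text
t 13.63 tcp [553.2   0.9  85.2] rpy deg [-179.93    0.     82.68] F [0.2 0.4 0.3] w 0.0771 q6 0.06
dx 1.4 dy 1.8 dz 87.2 roll 0.05
```

View pics/w.png

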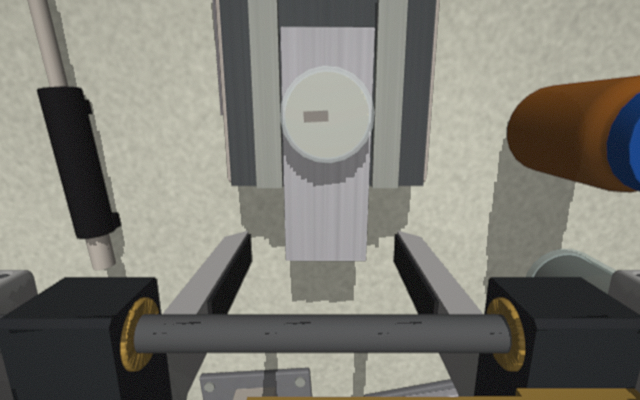

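The open fingers, with tips at (250,235) and (397,235), straddle the overhanging end of the plate, which spans columns 285 to 368. The dish at (327,115) and the warmer are clear, so I'll descend.

Request:
{"fn": "send_rows", "kwargs": {"rows": [{"dx":0.7,"dy":1,"dz":0,"roll":0,"jaw":-1},{"dx":0.7,"dy":0.8,"dz":0,"roll":0,"jaw":-1},{"dx":0,"dy":0,"dz":10,"roll":0,"jaw":-1},{"dx":0,"dy":0,"dz":14,"roll":0,"jaw":-1},{"dx":0,"dy":0,"dz":14,"roll":0,"jaw":-1},{"dx":0,"dy":0,"dz":14,"roll":0,"jaw":-1},{"dx":0,"dy":0,"dz":12,"roll":0,"jaw":-1},{"dx":0,"dy":0,"dz":10,"roll":0,"jaw":-1},{"dx":0,"dy":0,"dz":7,"roll":0,"jaw":-1},{"dx":0,"dy":0,"dz":4,"roll":0,"jaw":-1},{"dx":0,"dy":0,"dz":2,"roll":0,"jaw":-1},{"dx":0,"dy":0,"dz":0,"roll":0,"jaw":-1}]}}

```text
time_s: 14.68
ee_pos: [0.5555, 0.0015, -0.0014]
eef_rot: [3.142, -0.0, 1.442]
force: [-0.8, 0.3, -0.7]
grip_width: 0.0939
grip_force: 0.0
```

```bash
python3 go.py 555.2 2.1 -2 82.63
```

```text
t 14.68 tcp [555.5   1.5  -1.4] rpy deg [180.    -0.    82.64] F [-0.8  0.3 -0.7] w 0.0939 q6 0.07
dx 0.5 dy -0.4 dz 0.6 roll 0.01
```

Request:
{"fn": "send_rows", "kwargs": {"rows": [{"dx":0,"dy":0,"dz":0.6,"roll":0,"jaw":0},{"dx":0,"dy":0,"dz":0,"roll":0,"jaw":0.1},{"dx":0,"dy":0,"dz":0,"roll":0,"jaw":0.3},{"dx":0,"dy":0,"dz":0,"roll":0,"jaw":1},{"dx":0,"dy":0,"dz":0,"roll":0,"jaw":1},{"dx":0,"dy":0,"dz":0,"roll":0,"jaw":1},{"dx":0,"dy":0,"dz":0,"roll":0,"jaw":1},{"dx":0,"dy":0,"dz":0,"roll":0,"jaw":1}], "force": 12}}

```text
time_s: 15.35
ee_pos: [0.5556, 0.0015, -0.0018]
eef_rot: [3.141, -0.0, 1.442]
force: [0.0, -0.2, 1.8]
grip_width: 0.0595
grip_force: 12.0
```

Request:
{"fn": "send_rows", "kwargs": {"rows": [{"dx":0,"dy":0,"dz":0,"roll":0,"jaw":1},{"dx":0,"dy":0,"dz":0,"roll":0,"jaw":1},{"dx":0,"dy":0,"dz":0,"roll":0,"jaw":1},{"dx":0,"dy":0,"dz":0,"roll":0,"jaw":1}], "force": 55}}

```text
time_s: 15.68
ee_pos: [0.5556, 0.0015, -0.0018]
eef_rot: [3.141, -0.0, 1.442]
force: [0.4, -0.5, 3.9]
grip_width: 0.0595
grip_force: 55.0
```

Request:
{"fn": "send_rows", "kwargs": {"rows": [{"dx":0,"dy":0,"dz":-1,"roll":0,"jaw":1},{"dx":0,"dy":0,"dz":-2,"roll":0,"jaw":1},{"dx":0,"dy":0,"dz":-3,"roll":0,"jaw":1},{"dx":0,"dy":0,"dz":-4,"roll":0,"jaw":1},{"dx":0,"dy":0,"dz":-5,"roll":0,"jaw":1},{"dx":0,"dy":0,"dz":-5,"roll":0,"jaw":1},{"dx":0,"dy":0,"dz":-5,"roll":0,"jaw":1},{"dx":0,"dy":0,"dz":-5,"roll":0,"jaw":1},{"dx":0,"dy":0,"dz":-4,"roll":0,"jaw":1},{"dx":0,"dy":0,"dz":-3,"roll":0,"jaw":1},{"dx":0,"dy":0,"dz":-2,"roll":0,"jaw":1},{"dx":0,"dy":0,"dz":-1,"roll":0,"jaw":1}]}}

```text
time_s: 16.68
ee_pos: [0.5555, 0.0015, 0.0383]
eef_rot: [3.141, -0.0, 1.442]
force: [-0.4, -0.5, -2.3]
grip_width: 0.0591
grip_force: 55.0
```

```bash
cat > tilt.py <<'E'
from h import *
# plate in the hand, seen by the wrist camera: points within the tool frame
def plate():
    c=cam("wrist"); o=get_obs(); W=cloud(c)*1000; p=np.array(o["ee_pos"])*1000; yw=o["eef_rot"][2]
    f=c["frame"].astype(int); d=W-p; a=d[...,0]*np.cos(yw)+d[...,1]*np.sin(yw); b=d[...,0]*np.sin(yw)-d[...,1]*np.cos(yw); h=d[...,2]
    m=(abs(h-60)<14)&(abs(b)<36)&(a>-45)&(a<135)
    pl=m&(abs(b)<25)&(a>-20)&(a<120)
    A=np.c_[a[pl],b[pl],np.ones(pl.sum())]; y=h[pl]; w=np.ones(len(y),bool)
    for _ in range(8):
        k=np.linalg.lstsq(A[w],y[w],rcond=None)[0]; r=y-A@k; w=(r<2.5)&(r>-4)
    print("slopes deg along, across",np.degrees(np.arctan(k[:2])).round(2),"height at tcp rel",k[2].round(1),w.sum())
    top=m&(abs(h-(a*k[0]+b*k[1]+k[2]))<4); di=m&(h-(a*k[0]+k[2])>11)
    print("plate a range",np.percentile(a[top],[.3,99.7]).round(1),"b range",np.percentile(b[top],[.5,99.5]).round(1),"dish a,b",a[di].min().round(),a[di].max().round(),np.median(b[di]).round(1))
    q=top.astype(np.uint8)|di.astype(np.uint8); P=np.c_[a[q>0],b[q>0]].astype(np.float32); print("minrect",cv2.minAreaRect(P))
    return c
c=plate(); cv2.imwrite("pics/w2.png",c["frame"][:,:,::-1])
E
python3 go.py 555.2 2.1 -2 82.63; python3 tilt.py
```

```text
t 16.68 tcp [555.5   1.5  38.3] rpy deg [179.99  -0.    82.64] F [-0.4 -0.5 -2.3] w 0.0591 q6 0.07
dx 0.5 dy -0.4 dz 40.3 roll 0.01
slopes deg along, across [-0.86  0.01] height at tcp rel 61.6 18104
plate a range [-26.2 115.2] b range [-28.9  31.1] dish a,b -8.0 97.0 -28.6
minrect ((44.44450378417969, -0.20273971557617188), (71.8779296875, 142.684326171875), 89.66606140136719)
```

View pics/w2.png

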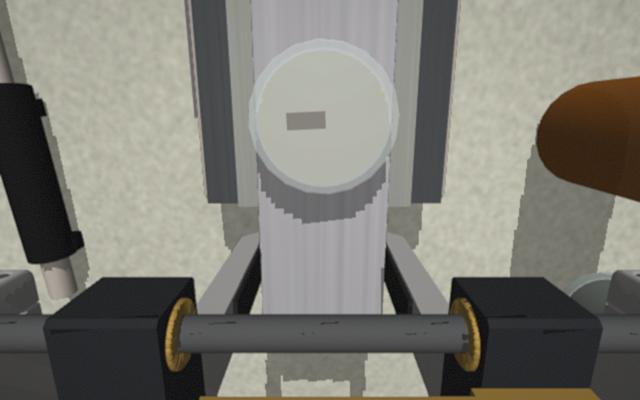

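The plate is held about level, with a 0.9° sag, and the dish is steady at (325,115) in the wrist view. I'll carry it to the stand.

Request:
{"fn": "send_rows", "kwargs": {"rows": [{"dx":0,"dy":0,"dz":-2,"roll":-0.3,"jaw":1},{"dx":0,"dy":0,"dz":-4,"roll":-0.6,"jaw":1},{"dx":0,"dy":0,"dz":-5,"roll":-0.6,"jaw":1},{"dx":0,"dy":0,"dz":-6,"roll":-0.6,"jaw":1},{"dx":0,"dy":0,"dz":-5,"roll":-0.6,"jaw":1},{"dx":0,"dy":0,"dz":-4,"roll":-0.6,"jaw":1},{"dx":0,"dy":0,"dz":-3,"roll":-0.3,"jaw":1},{"dx":0,"dy":0,"dz":-2,"roll":0,"jaw":1},{"dx":-2,"dy":-0.6,"dz":0,"roll":0,"jaw":1},{"dx":-4,"dy":-1.2,"dz":0,"roll":0,"jaw":1},{"dx":-7,"dy":-2,"dz":0,"roll":0,"jaw":1},{"dx":-10,"dy":-3,"dz":0,"roll":0,"jaw":1}]}}

```text
time_s: 17.73
ee_pos: [0.5468, -0.0214, 0.0687]
eef_rot: [-3.141, -0.0, 1.506]
force: [0.0, -0.8, -2.6]
grip_width: 0.0592
grip_force: 55.0
```

Request:
{"fn": "send_rows", "kwargs": {"rows": [{"dx":-13,"dy":-3.9,"dz":0,"roll":0,"jaw":1},{"dx":-15,"dy":-4.5,"dz":0,"roll":0,"jaw":1},{"dx":-16,"dy":-4.7,"dz":0,"roll":0,"jaw":1},{"dx":-16,"dy":-4.7,"dz":0,"roll":0,"jaw":1},{"dx":-16,"dy":-4.7,"dz":0,"roll":0,"jaw":1},{"dx":-16,"dy":-4.7,"dz":0,"roll":0,"jaw":1},{"dx":-16,"dy":-4.7,"dz":0,"roll":0,"jaw":1},{"dx":-16,"dy":-4.7,"dz":0,"roll":0,"jaw":1},{"dx":-16,"dy":-4.7,"dz":0,"roll":0,"jaw":1},{"dx":-16,"dy":-4.7,"dz":0,"roll":0,"jaw":1},{"dx":-16,"dy":-4.7,"dz":0,"roll":0,"jaw":1},{"dx":-16,"dy":-4.7,"dz":0,"roll":0,"jaw":1}]}}

```text
time_s: 18.73
ee_pos: [0.4784, -0.2066, 0.069]
eef_rot: [-3.142, 0.0, 1.504]
force: [0.2, 0.7, -2.2]
grip_width: 0.0592
grip_force: 55.0
```

Request:
{"fn": "send_rows", "kwargs": {"rows": [{"dx":-15,"dy":-4.5,"dz":0,"roll":0,"jaw":1},{"dx":-13,"dy":-4,"dz":0,"roll":0,"jaw":1},{"dx":-11,"dy":-3.3,"dz":0,"roll":0,"jaw":1},{"dx":-9,"dy":-2.7,"dz":0,"roll":0,"jaw":1},{"dx":-6,"dy":-1.8,"dz":0,"roll":0,"jaw":1},{"dx":-4,"dy":-1.2,"dz":0,"roll":0,"jaw":1},{"dx":-3,"dy":-0.9,"dz":0,"roll":0,"jaw":1},{"dx":-1,"dy":-0.5,"dz":0,"roll":0,"jaw":1},{"dx":0,"dy":0,"dz":0,"roll":0,"jaw":1},{"dx":0,"dy":0,"dz":0,"roll":0,"jaw":1}]}}

```text
time_s: 19.57
ee_pos: [0.4568, -0.2652, 0.069]
eef_rot: [-3.142, -0.0, 1.506]
force: [-0.2, 0.4, -2.9]
grip_width: 0.0589
grip_force: 55.0
```

```bash
python3 go.py 456.8 -265.8 -10 86.27; python3 tilt.py; python3 - <<'E'
from h import *
c=cam("top"); W=cloud(c); a=c["frame"][140:270,270:420]; cv2.imwrite("pics/t2.png",cv2.resize(a,None,fx=4,fy=4)[:,:,::-1])
E
```

```text
t 19.57 tcp [ 456.8 -265.2   69. ] rpy deg [-1.800e+02 -1.000e-02  8.626e+01] F [-0.2  0.4 -2.9] w 0.0589 q6 -0.53
dx -0.5 dy 0.1 dz 79.0 roll -0.01
slopes deg along, across [-0.86 -0.  ] height at tcp rel 61.6 18099
plate a range [-26.2 115.1] b range [-28.9  31.1] dish a,b -9.0 93.0 7.6
minrect ((44.147186279296875, -0.14696502685546875), (71.92901611328125, 142.7860107421875), 89.78157043457031)
```

View pics/t2.png

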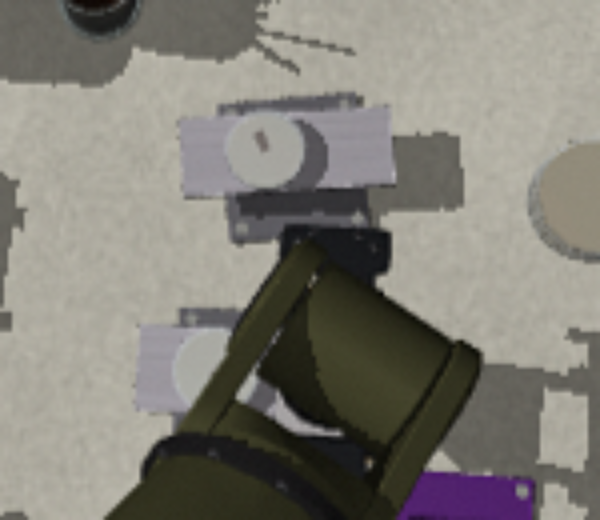

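The top view shows the plate and dish held above the stand, with the +y end visible at crop (137,368). I'll measure that end relative to the hand.

```bash
python3 - <<'E'
from h import *
c=cam("top"); o=get_obs(); W=cloud(c)*1000; p=np.array(o["ee_pos"])*1000; yw=o["eef_rot"][2]
z=cv2.medianBlur(W[...,2].astype(np.float32),3)
d=W-p; a=d[...,0]*np.cos(yw)+d[...,1]*np.sin(yw); b=d[...,0]*np.sin(yw)-d[...,1]*np.cos(yw)
m=(a>95)&(a<140)&(abs(b)<45)&(z>110)&(z<140); print("plate top z",np.median(z[m]),m.sum())
H=np.median(z[m])/1000; v,u=np.where(m); P=np.array([ray(c,x,y,H)*1000 for x,y in zip(u,v)])-p
a=P[:,0]*np.cos(yw)+P[:,1]*np.sin(yw); b=P[:,0]*np.sin(yw)-P[:,1]*np.cos(yw)
E=[a[v==r].max() for r in np.unique(v)]; print("end a per row",np.round(E,1))
print("b edges per col",[(round(b[u==k].min(),1),round(b[u==k].max(),1)) for k in np.unique(u)])
E
```

```text
plate top z 127.56633 211
end a per row [118.2 120.8 120.6 120.4 120.2 120.1 122.6 122.5 122.3 122.1 121.9 121.8
 121.6 121.4 121.2 121.1 120.9 120.7 120.6 120.4 122.9 120.   95.2]
b edges per col [(np.float64(-25.8), np.float64(-25.8)), (np.float64(-28.4), np.float64(12.7)), (np.float64(-28.2), np.float64(26.7)), (np.float64(-28.0), np.float64(29.6)), (np.float64(-27.9), np.float64(29.8)), (np.float64(-27.7), np.float64(29.9)), (np.float64(-27.5), np.float64(30.1)), (np.float64(-27.4), np.float64(30.2)), (np.float64(-27.2), np.float64(30.4)), (np.float64(-27.1), np.float64(27.8)), (np.float64(-29.6), np.float64(28.0)), (np.float64(17.1), np.float64(28.1))]
```

Request:
{"fn": "send_rows", "kwargs": {"rows": [{"dx":-0.5,"dy":-0.4,"dz":2,"roll":0,"jaw":1},{"dx":0,"dy":0,"dz":4,"roll":0,"jaw":1},{"dx":0,"dy":0,"dz":6,"roll":0,"jaw":1},{"dx":0,"dy":0,"dz":8,"roll":0,"jaw":1},{"dx":0,"dy":0,"dz":8,"roll":0,"jaw":1},{"dx":0,"dy":0,"dz":8,"roll":0,"jaw":1},{"dx":0,"dy":0,"dz":8,"roll":0,"jaw":1},{"dx":0,"dy":0,"dz":8,"roll":0,"jaw":1},{"dx":0,"dy":0,"dz":6,"roll":0,"jaw":1},{"dx":0,"dy":0,"dz":4,"roll":0,"jaw":1},{"dx":0,"dy":0,"dz":3,"roll":0,"jaw":1},{"dx":0,"dy":0,"dz":2,"roll":0,"jaw":1}]}}

```text
time_s: 20.72
ee_pos: [0.4562, -0.2661, 0.0017]
eef_rot: [-3.142, -0.0, 1.505]
force: [-0.6, 0.5, -3.4]
grip_width: 0.0592
grip_force: 55.0
```

Request:
{"fn": "send_rows", "kwargs": {"rows": [{"dx":0,"dy":0,"dz":1,"roll":0,"jaw":1},{"dx":0,"dy":0,"dz":1,"roll":0,"jaw":1},{"dx":0,"dy":0,"dz":1,"roll":0,"jaw":1},{"dx":0,"dy":0,"dz":1,"roll":0,"jaw":1},{"dx":0,"dy":0,"dz":0.7,"roll":0,"jaw":1},{"dx":0,"dy":0,"dz":0,"roll":0,"jaw":1},{"dx":0,"dy":0,"dz":0,"roll":0,"jaw":1}]}}

```text
time_s: 21.3
ee_pos: [0.4562, -0.2661, -0.0026]
eef_rot: [3.142, 0.0, 1.505]
force: [0.4, -0.4, -3.1]
grip_width: 0.0593
grip_force: 55.0
```

```bash
python3 go.py 456.8 -265.8 -5 86.27
```

```text
t 21.30 tcp [ 456.2 -266.1   -2.6] rpy deg [180.     0.    86.24] F [ 0.4 -0.4 -3.1] w 0.0593 q6 -0.53
dx 0.3 dy 0.6 dz 2.4 roll -0.03
```

Request:
{"fn": "send_rows", "kwargs": {"rows": [{"dx":0,"dy":0,"dz":0.7,"roll":0,"jaw":1},{"dx":0,"dy":0,"dz":0.7,"roll":0,"jaw":1},{"dx":0,"dy":0,"dz":0,"roll":0,"jaw":1}]}}

```text
time_s: 21.55
ee_pos: [0.4562, -0.266, -0.0042]
eef_rot: [-3.141, -0.0, 1.505]
force: [-0.3, -0.3, -3.7]
grip_width: 0.0595
grip_force: 55.0
```

Request:
{"fn": "send_rows", "kwargs": {"rows": [{"dx":0,"dy":0,"dz":0.5,"roll":0,"jaw":1},{"dx":0,"dy":0,"dz":0.4,"roll":0,"jaw":1},{"dx":0,"dy":0,"dz":0,"roll":0,"jaw":1}]}}

```text
time_s: 21.8
ee_pos: [0.4562, -0.2661, -0.005]
eef_rot: [3.142, 0.0, 1.505]
force: [0.0, -0.4, -2.4]
grip_width: 0.0588
grip_force: 55.0
```

Request:
{"fn": "send_rows", "kwargs": {"rows": [{"dx":0,"dy":0,"dz":0.5,"roll":0,"jaw":1},{"dx":0,"dy":0,"dz":0,"roll":0,"jaw":1}]}}

```text
time_s: 21.97
ee_pos: [0.4562, -0.2661, -0.0054]
eef_rot: [3.142, 0.0, 1.505]
force: [0.8, -0.9, -2.7]
grip_width: 0.0594
grip_force: 55.0
```

Request:
{"fn": "send_rows", "kwargs": {"rows": [{"dx":0,"dy":0,"dz":0.5,"roll":0,"jaw":1},{"dx":0,"dy":0,"dz":0,"roll":0,"jaw":1}]}}

```text
time_s: 22.13
ee_pos: [0.4563, -0.2661, -0.0058]
eef_rot: [3.141, 0.0, 1.505]
force: [-0.6, -0.7, 1.4]
grip_width: 0.0589
grip_force: 55.0
```

Request:
{"fn": "send_rows", "kwargs": {"rows": [{"dx":0,"dy":0,"dz":0.2,"roll":0,"jaw":1},{"dx":0,"dy":0,"dz":0,"roll":0,"jaw":1},{"dx":0,"dy":0,"dz":0,"roll":0,"jaw":1},{"dx":0,"dy":0,"dz":0,"roll":0,"jaw":1}], "force": 6}}

```text
time_s: 22.47
ee_pos: [0.4563, -0.2661, -0.0058]
eef_rot: [3.141, 0.0, 1.505]
force: [-2.4, 0.3, 5.1]
grip_width: 0.0601
grip_force: 6.0
```

Request:
{"fn": "send_rows", "kwargs": {"rows": [{"dx":0,"dy":0,"dz":0,"roll":0,"jaw":-0.5},{"dx":0,"dy":0,"dz":0,"roll":0,"jaw":-0.7},{"dx":0,"dy":0,"dz":0,"roll":0,"jaw":-0.8},{"dx":0,"dy":0,"dz":0,"roll":0,"jaw":-0.9},{"dx":0,"dy":0,"dz":0,"roll":0,"jaw":-1},{"dx":0,"dy":0,"dz":0,"roll":0,"jaw":-1},{"dx":0,"dy":0,"dz":0,"roll":0,"jaw":-1}]}}

```text
time_s: 23.05
ee_pos: [0.4562, -0.266, -0.0062]
eef_rot: [-3.142, -0.0, 1.505]
force: [0.0, 0.1, -0.1]
grip_width: 0.0941
grip_force: 0.0
```

Request:
{"fn": "send_rows", "kwargs": {"rows": [{"dx":0,"dy":0,"dz":-5,"roll":0,"jaw":-1},{"dx":0,"dy":0,"dz":-15,"roll":0,"jaw":-1},{"dx":0,"dy":0,"dz":-25,"roll":0,"jaw":-1},{"dx":0,"dy":0,"dz":-30,"roll":0,"jaw":-1},{"dx":0,"dy":0,"dz":-35,"roll":0,"jaw":-1},{"dx":0,"dy":0,"dz":-35,"roll":0,"jaw":-1},{"dx":-20,"dy":0,"dz":-10,"roll":0,"jaw":-1},{"dx":-35,"dy":-15,"dz":0,"roll":0,"jaw":-1},{"dx":-35,"dy":-20,"dz":0,"roll":0,"jaw":-1},{"dx":-35,"dy":-20,"dz":0,"roll":0,"jaw":-1},{"dx":-35,"dy":-20,"dz":0,"roll":0,"jaw":-1},{"dx":-35,"dy":-20,"dz":0,"roll":0,"jaw":-1}]}}

```text
time_s: 24.05
ee_pos: [0.3472, -0.4558, 0.1494]
eef_rot: [3.141, 0.0, 1.505]
force: [0.6, 0.1, 0.2]
grip_width: 0.0941
grip_force: 0.0
```

Request:
{"fn": "send_rows", "kwargs": {"rows": [{"dx":-35,"dy":-25,"dz":0,"roll":0,"jaw":-1},{"dx":-30,"dy":-25,"dz":0,"roll":0,"jaw":-1},{"dx":-20,"dy":-20,"dz":0,"roll":0,"jaw":-1},{"dx":0,"dy":0,"dz":0,"roll":0,"jaw":-1},{"dx":0,"dy":0,"dz":0,"roll":0,"jaw":-1}]}}

```text
time_s: 24.47
ee_pos: [0.2729, -0.5342, 0.1489]
eef_rot: [-3.142, -0.0, 1.503]
force: [0.7, -0.2, 0.5]
grip_width: 0.0936
grip_force: 0.0
```

```bash
cat > fin.py <<'E'
from h import *
from m2 import rect
c=cam("top"); W=cloud(c); f=c["frame"]; z=cv2.medianBlur(W[...,2].astype(np.float32),3); v,u=np.mgrid[:400,:640]
reg=lambda a,b,e,d:(u>=a)&(u<b)&(v>=e)&(v<d)
m=reg(290,380,208,265)
print("plate",rect(c,m&(z>.04),.054)); print("dish",rect(c,m&(z>.0625),.07))
k=m&(z>.048)&(z<.058); P=W[k]*1000; A=np.c_[P[:,:2],np.ones(len(P))]; q=np.linalg.lstsq(A,P[:,2],rcond=None)[0]; print("tilt deg",np.degrees(q[:2]).round(2),"z",np.median(P[:,2]))
print("full plate",rect(c,reg(305,380,155,205)&(z>.046),.054))
cv2.imwrite("pics/f.png",cv2.resize(f[110:270,220:420],None,fx=3.5,fy=3.5)[:,:,::-1])
E
python3 fin.py | tail -4
```

```text
plate (array([ 459.1, -223.4]), array([159.8,  60.3]), 86.07, [[424.0, -301.0], [484.0, -305.0], [495.0, -146.0], [435.0, -142.0]])
dish (array([ 461.2, -197.5]), array([57.4, 55.4]), 44.54, [[421.0, -198.0], [460.0, -237.0], [501.0, -197.0], [462.0, -158.0]])
tilt deg [0.2  0.03] z 54.703297051634365
full plate (array([ 631.1, -253.1]), array([ 64.1, 159.7]), 3.29, [[595.0, -175.0], [604.0, -335.0], [668.0, -331.0], [659.0, -172.0]])
```

View pics/f.png

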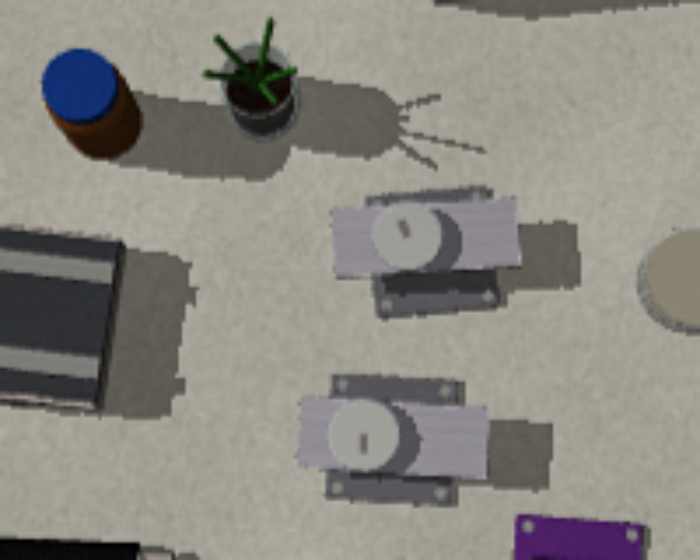

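The plate now lies on the stand, centred at about (393,438) in the crop. It is within 0.5 mm and 0.2° of the block and level, with the dish on it at (362,435). The other plate, the jar and the beaker are where they were.

```bash
python3 -c "
from station import *
print(hand_in())"
```

```text
the job is handed in; nothing more can be done
None
```

The job is done and handed in: the carrier sits level on the empty stand, within about 0.5 mm and 0.2° of centred and in line, with the dish still on it and nothing else moved.

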